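# Load the tape-roll carrier and lift it by its telescoping handle

### The job

Load the tape carrier for the packing room: thread the broad brown roll, then the narrow blue roll, over the slim upright handle and down the post, each fully home. Then squeeze the orange button in the side of the handle to release it, draw the telescoping handle up to its second stop (both sections fully out), and lift the loaded carrier, upright, about 8 cm clear of the desk. Finish while still holding it there by the handle, keeping still, and leave the stapler, marker and eraser where they are.

Things in the scene. Friction and masses are not known exactly. Their poses are not given: they have to be found in the camera images.
- carrier: Tape-roll carrier, loose on a flat grey desk mat 2 mm thick; about 0.5 kg, 80 mm high with its telescope in. Grey flange 84 mm across, 8 mm thick; on it an aluminium post 20 mm across, its top 41 mm above the origin; on that the black handle. Origin: centre of the flange's underside; z up the post; +y: the side of the handle with the button.
- handle_grip (a point): Point on the post's axis inside the black handle, level with the button's middle: 62 mm above the carrier's origin with the telescope in; rises with it. Handle: 14 mm (carrier x) by 15 mm (carrier y, -8.5 to +6.5 mm of the axis), from 42 to 76 mm above the carrier's origin, rounded cap to 80 mm.
- button_face (a point): Middle of the outer face of the orange button, 10 mm wide, 18 mm tall, on the handle's carrier +y side, 3.5 mm proud of it (10 mm from the post's axis). Squeezing the handle along carrier y, one finger on the button, the other on the far face, presses it flush.
- button (a joint): Button travel in m: 0 out, 0.0035 pressed flush; spring 2.5 N rising to 5 N. While out, a latch holds the telescope in, and a pull lifts the whole carrier. Pressed past about 0.0025 it frees the telescope. Needed only to leave the pushed-in position; may stay pressed throughout.
- upper_section (a joint): Extension in m of the upper telescope section (handle out of the lower section): 0 in, 0.030 fully out. Friction about 0.7 N, so it comes out first; fully out is the first stop.
- lower_section (a joint): Extension in m of the lower telescope section (out of the post): 0 in, 0.030 fully out; friction about 1.5 N. With both sections out the handle is 60 mm higher: the second stop, a rigid end, past which a pull lifts the carrier. The carrier's weight then keeps the telescope out.
- brown_roll: Broad roll of brown tape lying flat on the mat, loose, 60 g: 62 mm across, 18 mm wide (high), with a cardboard core whose bore is 27 mm. Origin: centre of its underside; z up. Home, it lies on the carrier's flange with its underside 8 mm above the carrier's origin.
- blue_roll: Narrow roll of blue tape lying flat on the mat, loose, 35 g: 52 mm across, 12 mm wide (high), bore 27 mm. Origin: centre of its underside; z up. Home, it lies on the brown roll with its underside 26 mm above the carrier's origin; its top is then 3 mm below the top of the post.
- marker_black: Black marker, 135 mm long, 20 mm thick, lying beyond the work; leave it alone.
- eraser: Eraser in a dark sleeve, 44 x 21 x 13 mm, beyond the work; leave it alone.
- stapler: Dark red stapler, 140 x 36 x 48 mm, beyond the work; leave it alone.
Things that resemble listed ones, but are neither listed nor needed, are in the scene too. What is shaped like the carrier but purple is not meant.

How it is judged:
By the outcome, as a careful person would: the job done as asked, in the order asked, and still so for the second after the job is handed in, while the arm keeps its last pose, push and grip.
It also fails if it takes over 67 s, if anything falls off the work surface, if the arm or the gripper's body presses on something with over 40 N, if the wrist force passes 120 N, or if a joint passes its speed limit or range.

### The arm

A 6-joint arm with a two-finger parallel gripper is mounted at the origin on a cart in front of the work surface, level with it; the furniture and walls round the work are solid. World frame = base frame: x ahead of the robot, y to its left, z up, the work surface at z = 0. Lengths are in m, angles in rad, forces in N, time in s.
With the tool pointing down it reaches from about 0.375 to 0.9 m from the base axis. Payload 3.1 kg.
Tool frame: the origin (TCP) lies at the very end of the fingers, on their centre line; the grasp point (between the pads) lies 19 mm behind it (manip.pinch_z is the distance from the TCP to the grasp point, in m); z points along the fingers, y is the direction in which the jaws open and shut (so a half turn about z gives the same grasp; the last joint's range is limited). The gripper opens to 85 mm and grips with 20 to 120 N. Pads are 22 mm wide; open, the fingers measure 114 mm over their backs; the gripper's body (76 mm by 85 mm) begins 54 mm behind the grasp point. The pads swing forward as they close: fully open they stand 13 mm farther back than shut.
Start: joints at [-1.298, 0.527, 1.433, -0, 1.181, -0.178], TCP at [0.273, -0.562, 0.231] pointing down, gripper open.
Joint ranges: [-3.08, 3.08], [-0.75, 2.2], [0.22, 2.44], [-1.43, 4.57], [0, 2.65], [-2.85, 2.85]. Speed limits (rad/s): [2.79, 2.79, 3.14, 3.14, 3.14, 3.14].

### API

Orientations are given as a unit quaternion [x, y, z, w].
In Python, from station import manip gives the robot as it stands.
- The arm moves only by the tool drive_tool, never from a script. Its argument "increments" is a list of rows, each a list of 7 numbers: the closure in counts, from 0 (fully open) to 255 (shut), then the shift along the tool's x, y, z in cm, then the turn, a rotation vector about the tool's x, y, z in rad. A call has 1 to 20 rows; each row is the pose to reach, as a shift and turn from the pose commanded when the call began, along the tool's axes at that moment; what a row does not reach only later rows make up. A row lasts 1/10 s, in which the tool goes at most 50 mm and 8.59 degrees, less where a joint would pass 70% of its speed; a pose out of reach is approached as far as the arm can. A call with a gripper value outside its range is refused whole. The fingers move at their own pace and stop on an object; "force" is the grip in N (left out, the last holds). Time passes only in rows, so rows that repeat a pose let the fingers close. It gives the time, the measured TCP pose, the force and the opening at its end, in the units of the state.
- manip.sense(): the state, without advancing time (a new reading comes with each control period).
- manip.snapshot(name): name is "side" or "top" or "wrist"; returns the picture (480x640x3 uint8, red, green, blue); there is no depth.
- manip.camera_model(name): a dict with "mtx" (3x3 intrinsics, pixels), "cam_to_world" (4x4, takes a point from camera to world coordinates). Camera axes: x right, y down, z forward; pixel columns grow to the right and rows downward; lengths in m; the calibration is good to about 2 mm. A picture is of the moment at which its call begins: read the wrist's pose just before it. camera_model takes no time and is no camera call; for the wrist camera it gives the pose at the moment of the call.
- manip.sign_off(): hands the job in, once; it reports no verdict.
The state is a dict: "t": time; "q": joint angles; "qd": joint speeds; "tau": joint torques, N m; "tcp_pos": TCP position; "tool_rot": TCP orientation; "force": force on the tool from outside, world axes, zero at the start; "ft_torque": the same for the moment, N m; "finger_gap": opening from 0.0 (shut) to 1.0 (fully open).
Only numpy, scipy, OpenCV 4.12 (cv2) and the standard library are available. Lean on these libraries where they do the work, as an engineer would, in place of code of your own. Each camera call takes 0.05 s, during which the arm holds its last target. There are 200 camera calls.

## Working session

There is one attempt and no reset: what is moved stays moved. The work goes in short steps, Python scripts to look and compute and a tool call to move; the robot and the scene stay as the last step left them, time stands still between calls to the robot, and variables do not carry over. Pictures are saved under pics/ and viewed, about 8 in all and at most 12, crops included, and the job is handed in when it is done.

Besides the shell and the picture viewer there is one more tool, called after ">>>" in YAML: its name, and indented under it one key for each argument. drive_tool: Moves the arm, as the interface text tells. Its arguments: {"type":"object","properties":{"increments":{"type":"array","items":{"type":"array","items":{"type":"number"}}},"force":{"type":"number"}},"required":["increments"]}

```bash
mkdir -p pics; ls
python3 - <<'E'
from station import manip
import cv2,numpy as np
s=manip.sense();print(s, manip.pinch_z)
for n in("side","top"):
    im=manip.snapshot(n);cv2.imwrite(f"pics/{n}0.png",im[:,:,::-1]);c=manip.camera_model(n);print(n,np.round(c["mtx"],1).tolist(),np.round(c["cam_to_world"],3).tolist())
E
```

```text
pics
{'t': 0.0, 'q': array([-1.29746311e+00,  5.28479489e-01,  1.43392606e+00,  1.85362724e-05,
        1.18140015e+00, -1.78493209e-01]), 'qd': array([ 0.00072683, -0.00192163,  0.00098584, -0.00085986, -0.00064953,
        0.00061975]), 'tau': array([ 1.60380091e-04, -4.42354381e+01, -1.78022808e+01, -3.03513052e-04,
        8.20291985e-03, -2.27614258e-06]), 'tcp_pos': array([ 0.27271595, -0.56155193,  0.23031788]), 'tool_rot': array([ 9.74590150e-01,  2.23992890e-01, -4.38910466e-05, -1.10568876e-03]), 'force': array([-0.85361449,  0.55704831,  0.70531523]), 'ft_torque': array([-0.04234926,  0.00423667,  0.02844176]), 'finger_gap': 1.001212835024188} 0.0187
side [[581.7, 0.0, 313.9], [0.0, 581.7, 235.8], [0.0, 0.0, 1.0]] [[0.998, -0.037, 0.047, 0.532], [-0.057, -0.375, 0.925, -1.257], [-0.017, -0.926, -0.376, 0.582], [0.0, 0.0, 0.0, 1.0]]
top [[508.1, 0.0, 322.9], [0.0, 508.1, 241.0], [0.0, 0.0, 1.0]] [[-0.039, -0.979, 0.202, 0.421], [-0.999, 0.038, -0.009, -0.001], [0.002, -0.202, -0.979, 0.994], [0.0, 0.0, 0.0, 1.0]]
```

View pics/side0.png

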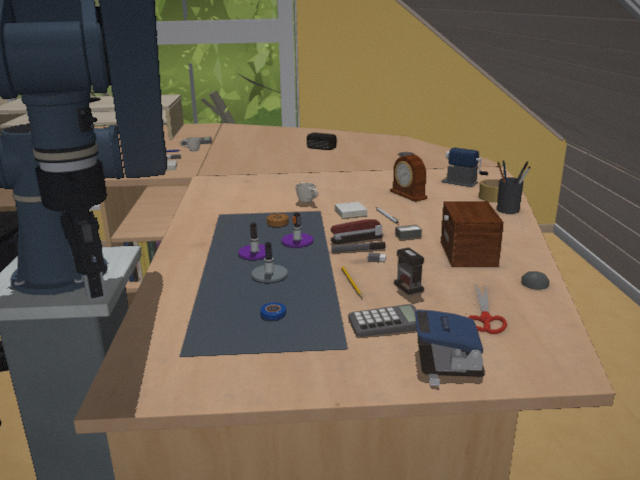

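View pics/top0.png

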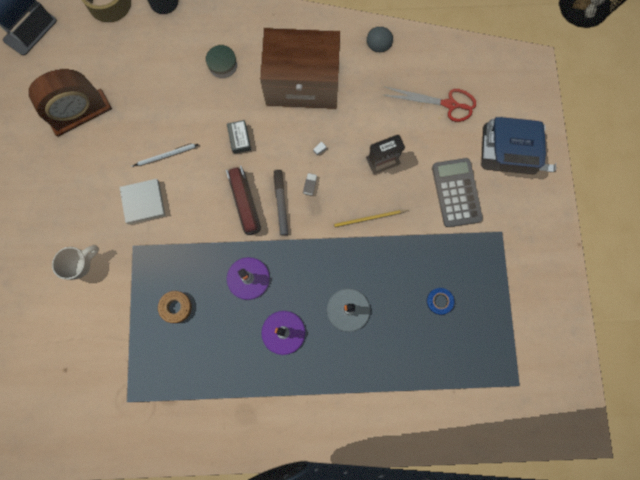

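The top view shows the brown roll at (174,307), the blue roll at (441,301), and three carrier-shaped things: purple at (248,278), purple at (283,332) and grey at (349,310). The grey one fits, because its flange is grey. The side view shows the same things: brown (278,219), blue (273,311), grey carrier (269,272). Next I'll measure them and take an enlarged crop.

```bash
cat > h.py <<'E'
import cv2,numpy as np
from station import manip
def ray(cm,uv,z):
    K,T=cm["mtx"],np.array(cm["cam_to_world"])
    d=T[:3,:3]@np.linalg.inv(K)@np.array([uv[0],uv[1],1.0]);o=T[:3,3]
    return o+d*(z-o[2])/d[2]
def proj(cm,p):
    T=np.linalg.inv(np.array(cm["cam_to_world"]));c=cm["mtx"]@(T[:3,:3]@np.asarray(p)+T[:3,3]);return c[:2]/c[2]
def blobs(mask,amin=30):
    cs,_=cv2.findContours(mask.astype(np.uint8),cv2.RETR_EXTERNAL,cv2.CHAIN_APPROX_NONE)
    return [c for c in cs if cv2.contourArea(c)>amin]
def plane_circle(cm,c,z):
    p=np.array([ray(cm,q,z)[:2] for q in cv2.convexHull(c)[:,0].astype(float)]) 
    (x,y),r=cv2.minEnclosingCircle(p.astype(np.float32)); return round(x,4),round(y,4),round(r,4)
E
python3 - <<'E'
from h import *
im=cv2.imread("pics/top0.png");cm=manip.camera_model("top");hsv=cv2.cvtColor(im,cv2.COLOR_BGR2HSV)
for n,(u,v) in dict(brown=(162,307),blue=(430,301),grey=(335,315)).items(): print(n,hsv[v,u])
roi=np.zeros(hsv.shape[:2],bool);roi[245:385,140:500]=1
H,S,V=cv2.split(hsv)
M=dict(brown=((H<22)&(S>90),.020),blue=((H>100)&(H<125)&(S>150),.014),grey=((S<70)&(V>85),.010))
for n,(m,z) in M.items():
    for c in blobs(m&roi,60): print(n,cv2.boundingRect(c),plane_circle(cm,c,z))
s=manip.camera_model("side")
crop=lambda a,x,y:cv2.resize(a[y-30:y+30,x-40:x+40],None,fx=5,fy=5,interpolation=cv2.INTER_CUBIC)
cv2.imwrite("pics/crop.png",np.hstack([crop(im,349,310),crop(cv2.imread("pics/side0.png"),269,262)]))
E
```

```text
brown [ 16 114 141]
blue [107 174 119]
grey [ 96  30 121]
brown (158, 291, 33, 32) (0.5044, 0.278, 0.0313)
blue (427, 288, 27, 26) (0.4964, -0.2313, 0.0256)
grey (140, 245, 360, 140) (0.5064, 0.0015, 0.3704)
```

View pics/crop.png

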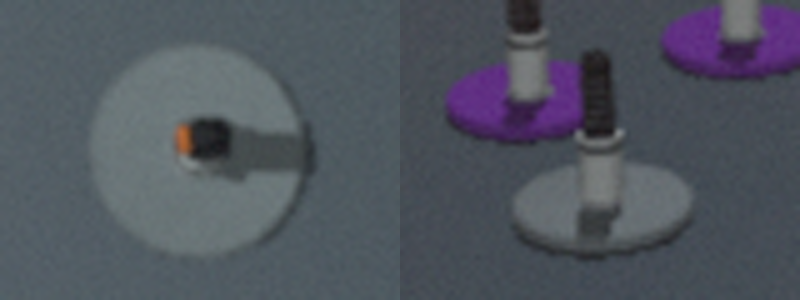

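The crop confirms the grey-flanged carrier. Its orange button is on the left in the top view, which is world +y, so the carrier yaw is about 0. I'll refine the flange centre and plan a stop above it.

```bash
cat >> h.py <<'E'
from scipy.spatial.transform import Rotation as R
def plan(x,y,z,yaw=0.0,verbose=1):
    """increments: tool shift cm + rotvec to get TCP to xyz, pointing down, tool x at world angle yaw"""
    s=manip.sense();r=R.from_quat(s["tool_rot"]);d=r.inv().apply(np.array([x,y,z])-s["tcp_pos"])*100
    g=R.from_euler("z",yaw)*R.from_euler("x",np.pi)
    print("t",round(s["t"],2),"tcp",np.round(s["tcp_pos"],4),"cm",np.round(d,2),"rv",np.round((r.inv()*g).as_rotvec(),3),"gap",round(s["finger_gap"],3),"F",np.round(s["force"],1))
E
python3 - <<'E'
from h import *
im=cv2.imread("pics/top0.png");cm=manip.camera_model("top");hsv=cv2.cvtColor(im,cv2.COLOR_BGR2HSV)
print(hsv[360,350],hsv[315,335],hsv[290,349])
S=cv2.GaussianBlur(im,(3,3),0).astype(int); m=((S[:,:,2]>88)); m[:262]=0;m[360:]=0;m[:,:310]=0;m[:,390:]=0
for c in blobs(m,200):
    print(cv2.boundingRect(c),plane_circle(cm,c,.010))
    e=cv2.fitEllipse(cv2.convexHull(c));print(e,ray(cm,e[0],.010))
o=(hsv[:,:,0]<15)&(hsv[:,:,1]>150);o[:262]=0;o[360:]=0;o[:,:310]=0;o[:,390:]=0
for c in blobs(o,2): mm=c[:,0].mean(0);print(mm,ray(cm,mm,.064))
plan(.44,-.055,.22)
E
```

```text
[101  44  99] [ 96  30 121] [ 95  27 122]
(326, 288, 42, 44) (0.4872, -0.0519, 0.0415)
((347.31097412109375, 309.52093505859375), (42.40727996826172, 43.09758377075195), 153.57078552246094) [ 0.48704595 -0.05202669  0.01      ]
[345.5 307.5] [ 0.48717984 -0.04610769  0.064     ]
t 0.1 tcp [ 0.2727 -0.5617  0.2304] cm [ 37.17 -38.28   1.13] rv [-0.002  0.     0.452] gap 1.004 F [-0.3  0.3 -0.3]
```

>>> drive_tool:
  increments:
    - [0,37.2,-38.3,1.1,0,0,0.452]
    - [0,37.2,-38.3,1.1,0,0,0.452]
    - [0,37.2,-38.3,1.1,0,0,0.452]
    - [0,37.2,-38.3,1.1,0,0,0.452]
    - [0,37.2,-38.3,1.1,0,0,0.452]
    - [0,37.2,-38.3,1.1,0,0,0.452]
    - [0,37.2,-38.3,1.1,0,0,0.452]
    - [0,37.2,-38.3,1.1,0,0,0.452]
    - [0,37.2,-38.3,1.1,0,0,0.452]
    - [0,37.2,-38.3,1.1,0,0,0.452]
    - [0,37.2,-38.3,1.1,0,0,0.452]
    - [0,37.2,-38.3,1.1,0,0,0.452]
    - [0,37.2,-38.3,1.1,0,0,0.452]
    - [0,37.2,-38.3,1.1,0,0,0.452]

```text
t: 1.5
tcp_pos: [0.4402, -0.0561, 0.2202]
tool_rot: [1.0, -0.0, -0.0, 0.0]
force: [0.4, 0.0, 0.0]
finger_gap: 1.003
```

Run:
```python
from h import *
cm=manip.camera_model("wrist");im=manip.snapshot("wrist")[:,:,::-1];cv2.imwrite("pics/w1.png",im)
print(np.round(cm["mtx"],0).tolist(),np.round(cm["cam_to_world"],3).tolist())
for p in[(.487,-.052,.01),(.487,-.052,.082),(.487,-.042,.064)]:print(proj(cm,p))
plan(.504,.278,.10)
```

```text
[[393.0, 0.0, 318.0], [0.0, 393.0, 240.0], [0.0, 0.0, 1.0]] [[-0.0, -0.955, -0.297, 0.517], [-1.0, 0.0, -0.001, -0.057], [0.001, 0.297, -0.955, 0.363], [0.0, 0.0, 0.0, 1.0]]
[311.99746473 153.11037754]
[310.70202658 161.92777741]
[297.71198321 159.33986673]
t 1.55 tcp [ 0.4402 -0.0564  0.2203] cm [  6.32 -33.46  12.01] rv [ 0.     0.    -0.002] gap 1.001 F [ 0.3 -0.1  0.5]
```

View pics/w1.png

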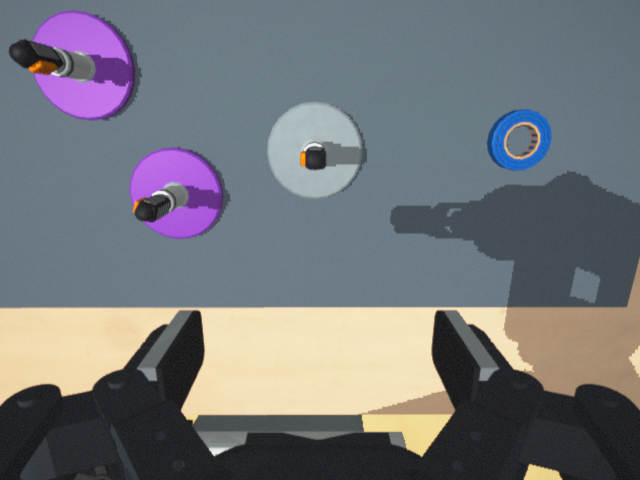

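The wrist view shows the grey carrier's flange at about (315,150) with its orange button at (305,158), and the blue roll at (520,140). The purple decoys are clear on the left. I'll fit these more exactly.

Run:
```python
from h import *
im=cv2.imread("pics/w1.png");cm=manip.camera_model("wrist");hsv=cv2.cvtColor(im,cv2.COLOR_BGR2HSV)
H,S,V=[a.astype(int) for a in cv2.split(hsv)]
print(hsv[120,300],hsv[250,300])
m=(V>118)&(S<60);m[:95]=0;m[205:]=0;m[:,:255]=0;m[:,375:]=0
for c in blobs(m,500):
    e=cv2.fitEllipse(cv2.convexHull(c));print("flange",e,ray(cm,e[0],.010),plane_circle(cm,c,.01))
b=(H>100)&(H<125)&(S>150);b[:,:450]=0
for c in blobs(b,300):
    e=cv2.fitEllipse(cv2.convexHull(c));print("blue",e,ray(cm,e[0],.014),plane_circle(cm,c,.014))
o=(H<18)&(S>150);o[:140]=0;o[175:]=0;o[:,:285]=0;o[:,330:]=0
for c in blobs(o,5): print("btn",cv2.minAreaRect(c),ray(cm,c[:,0].mean(0),.073))
```

```text
[ 93  24 188] [102  50 137]Traceback (most recent call last):
  File "<stdin>", line 7, in <module>
cv2.error: OpenCV(4.12.0) /io/opencv/modules/imgproc/src/shapedescr.cpp:361: error: (-201:Incorrect size of input array) There should be at least 5 points to fit the ellipse in function 'fitEllipseNoDirect'
```

>>> drive_tool:
  increments:
    - [0,6.3,-33.5,10.0,0,0,0]
    - [0,6.3,-33.5,10.0,0,0,0]
    - [0,6.3,-33.5,10.0,0,0,0]
    - [0,6.3,-33.5,10.0,0,0,0]
    - [0,6.3,-33.5,10.0,0,0,0]
    - [0,6.3,-33.5,10.0,0,0,0]
    - [0,6.3,-33.5,10.0,0,0,0]
    - [0,6.3,-33.5,10.0,0,0,0]
    - [0,6.3,-33.5,10.0,0,0,0]
    - [0,6.3,-33.5,10.0,0,0,0]

```text
t: 2.55
tcp_pos: [0.5035, 0.2778, 0.1203]
tool_rot: [1.0, -0.001, -0.0, 0.0]
force: [0.4, 0.9, 0.6]
finger_gap: 1.001
```

Run:
```python
from h import *
cm=manip.camera_model("wrist");im=manip.snapshot("wrist")[:,:,::-1];cv2.imwrite("pics/w2.png",im)
H,S,V=[a.astype(int) for a in cv2.split(cv2.cvtColor(im,cv2.COLOR_BGR2HSV))]
b=(H<22)&(S>90)
for c in blobs(b,500): print("brown",cv2.boundingRect(c),plane_circle(cm,c,.02))
plan(.504,.278,.006)
```

```text
brown (267, 187, 94, 94) (0.5078, 0.2796, 0.0317)
t 2.6 tcp [0.5036 0.2776 0.1206] cm [ 0.05 -0.05 11.46] rv [ 0.001  0.001 -0.003] gap 1.001 F [-0.4  0.3  1. ]
```

View pics/w2.png

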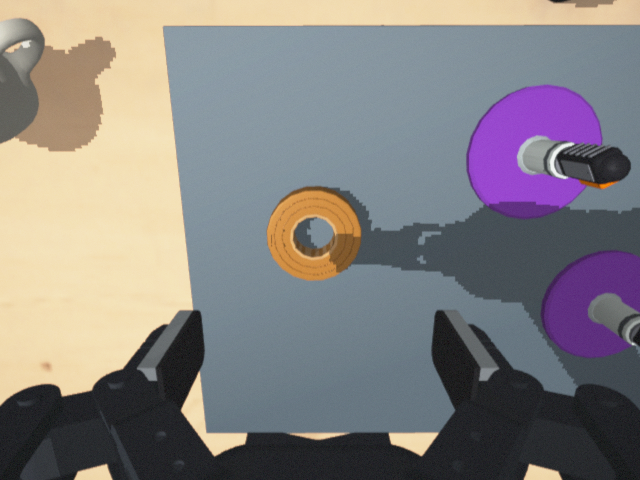

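The wrist view shows the brown roll at (314,234), centred between the fingers, with the shadow only slightly over it. It measures about (0.507, 0.2795) with the wrist camera. I'll descend and grip.

>>> drive_tool:
  increments:
    - [0,0.3,-0.2,4,0,0,0]
    - [0,0.3,-0.2,8,0,0,0]
    - [0,0.3,-0.2,11.5,0,0,0]
    - [0,0.3,-0.2,11.5,0,0,0]
    - [0,0.3,-0.2,11.5,0,0,0]
    - [110,0.3,-0.2,11.5,0,0,0]
    - [110,0.3,-0.2,11.5,0,0,0]
    - [110,0.3,-0.2,11.5,0,0,0]
    - [110,0.3,-0.2,11.5,0,0,0]
    - [110,0.3,-0.2,11.5,0,0,0]
    - [110,0.3,-0.2,11.5,0,0,0]
  force: 30

```text
t: 3.7
tcp_pos: [0.5081, 0.2819, 0.0083]
tool_rot: [1.0, -0.0, 0.002, -0.0]
force: [-1.2, -1.5, 6.5]
finger_gap: 0.701
```

Run:
```python
from h import *
im=cv2.imread("pics/w1.png");hsv=cv2.cvtColor(im,cv2.COLOR_BGR2HSV)
H,S,V=[a.astype(int) for a in cv2.split(hsv)]
# camera pose when w1 was taken
T=np.array([[0,-.955,-.297,.517],[-1,0,-.001,-.057],[.001,.297,-.955,.363],[0,0,0,1]]);cm=dict(mtx=manip.camera_model("wrist")["mtx"],cam_to_world=T)
m=((V>165)&(S<40)).astype(np.uint8);m=m*0+((V>160)&(S<38));m[:95]=0;m[205:]=0;m[:,:255]=0;m[:,375:]=0
for c in blobs(m,500):
    h=cv2.convexHull(c);e=cv2.fitEllipse(h);print("flange",e,ray(cm,e[0],.010),plane_circle(cm,c,.01))
b=(H>100)&(H<125)&(S>150);b[:,:450]=0
for c in blobs(b,300): print("blue",plane_circle(cm,c,.014))
o=(H<18)&(S>150);o[:140]=0;o[175:]=0;o[:,:285]=0;o[:,330:]=0
for c in blobs(o,5): print("btn",cv2.minAreaRect(c),ray(cm,c[:,0].mean(0),.073))
T2=manip.camera_model("wrist")["cam_to_world"];print(np.round(np.array(T2),4).tolist())
plan(.49,-.055,.20)
```

```text
flange ((313.2257995605469, 149.60675048828125), (92.13407135009766, 94.6374740600586), 165.70567321777344) [ 0.49032755 -0.05351975  0.01      ] (0.489, -0.0537, 0.0408)
blue (0.4991, -0.2309, 0.0273)
btn ((303.0, 158.5), (13.0, 4.0), 90.0) [ 0.4887205  -0.04733803  0.073     ]
[[0.0008, -0.9562, -0.2927, 0.5841], [-1.0, -0.0008, 0.0001, 0.2812], [-0.0003, 0.2927, -0.9562, 0.1513], [0.0, 0.0, 0.0, 1.0]]
t 3.7 tcp [0.5081 0.2819 0.0083] cm [ -1.72  33.67 -19.21] rv [-0.001 -0.005 -0.   ] gap 0.701 F [-1.2 -1.5  6.5]
```

>>> drive_tool:
  increments:
    - [110,0,0,-1,0,0,0]
    - [110,0,0,-3,0,0,0]
    - [110,0,0,-6,0,0,0]
    - [110,0,0,-10,0,0,0]
    - [110,0,0,-14.5,0,0,0]
    - [110,0,0,-14.5,0,0,0]
    - [110,0,0,-14.5,0,0,0]

```text
t: 4.4
tcp_pos: [0.5071, 0.2821, 0.1529]
tool_rot: [1.0, 0.0, 0.002, -0.001]
force: [-0.4, -0.5, -1.4]
finger_gap: 0.704
```

Run:
```python
from h import *
plan(.49,-.055,.20)
a=manip.snapshot("wrist")[:,:,::-1];b=manip.snapshot("side")[:,:,::-1]
cv2.imwrite("pics/g1.png",np.hstack([cv2.resize(a[180:480,100:540],(440,300)),cv2.resize(b[120:270,190:370],(360,300))]));cv2.imwrite("pics/w3.png",a)
```

```text
t 4.4 tcp [0.5071 0.2821 0.1529] cm [-1.69 33.71 -4.77] rv [-0.002 -0.004  0.   ] gap 0.704 F [-0.4 -0.5 -1.4]
```

View pics/g1.png

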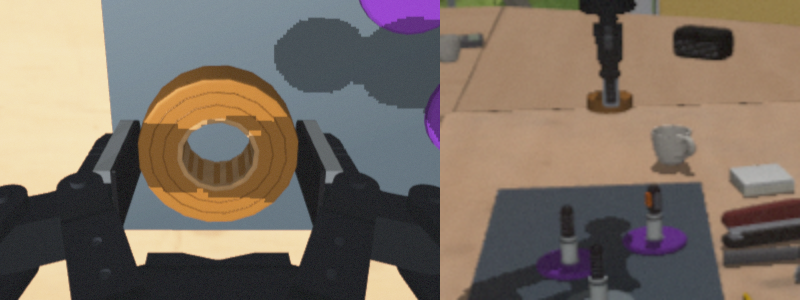

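The roll is held level between the pads, with its bore at about (218,155) in the crop. I'll carry it over the carrier, keeping above the handle top.

>>> drive_tool:
  increments:
    - [110,-0.4,8,0,0,0,0]
    - [110,-0.8,16,0,0,0,0]
    - [110,-1.2,25,0,0,0,0]
    - [110,-1.7,33.6,0,0,0,0]
    - [110,-1.7,33.6,0,0,0,0]
    - [110,-1.7,33.6,0,0,0,0]
    - [110,-1.7,33.6,0,0,0,0]
    - [110,-1.7,33.6,0,0,0,0]
    - [110,-1.7,33.6,2,0,0,0]
    - [110,-1.7,33.6,4,0,0,0]
    - [110,-1.7,33.6,4.5,0,0,0]
    - [110,-1.7,33.6,4.5,0,0,0]
    - [110,-1.7,33.6,4.5,0,0,0]

```text
t: 5.8
tcp_pos: [0.4894, -0.0537, 0.1053]
tool_rot: [1.0, 0.0, -0.0, -0.0]
force: [-0.5, -0.0, -0.6]
finger_gap: 0.699
```

Run:
```python
from h import *
plan(.49,-.0535,.10)
cm=manip.camera_model("wrist");a=manip.snapshot("wrist")[:,:,::-1];cv2.imwrite("pics/w4.png",a);tz=manip.sense()["tcp_pos"]
a=np.ascontiguousarray(a)
for dz in(-.0063,.0117): print("expected bore",dz,proj(cm,tz+[-.0005,0,dz]))
for z in(.082,.043,.01): print("carrier axis",z,proj(cm,(.4895,-.0535,z)))
cv2.imwrite("pics/w4c.png",cv2.resize(a[180:430,180:460],None,fx=2.5,fy=2.4))
```

```text
t 5.8 tcp [ 0.4894 -0.0537  0.1053] cm [ 0.06 -0.02  0.53] rv [-0.     0.     0.001] gap 0.699 F [-0.5 -0.  -0.6]
expected bore -0.0063 [316.48954039 309.69103091]
expected bore 0.0117 [316.377226   332.08415199]
carrier axis 0.082 [315.7155682  291.50658699]
carrier axis 0.043 [316.01183249 261.84408319]
carrier axis 0.01 [316.19356779 243.64842347]
```

View pics/w4c.png

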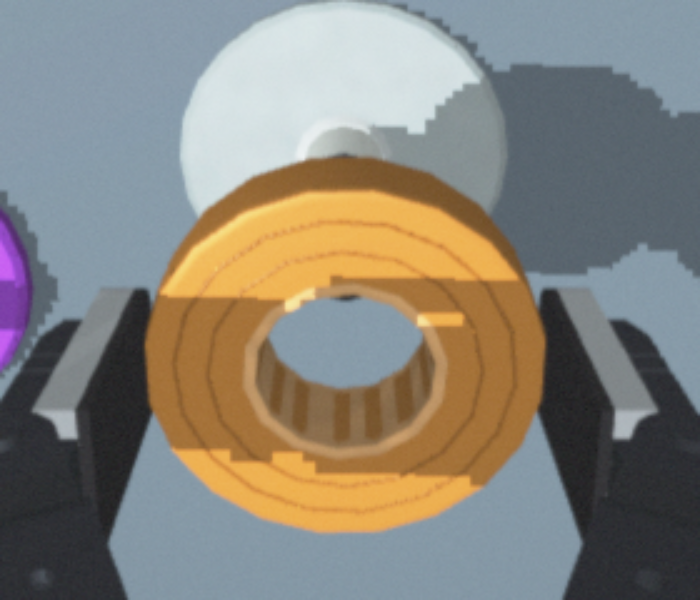

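The bore is at about (318,335) in the full image, and the handle's dark cap is just visible at its far rim, which is consistent. I'll compute the residual x/y offset from this single picture.

```bash
cat > off.py <<'E'
from h import *
from scipy.optimize import least_squares
def fitc(P):  # algebraic circle via lsq
    A=np.c_[2*P,np.ones(len(P))];s=np.linalg.lstsq(A,(P**2).sum(1),rcond=None)[0];return s[:2],np.sqrt(s[2]+s[:2]@s[:2])
E
python3 - <<'E'
from off import *
im=cv2.imread("pics/w4.png");cm=manip.camera_model("wrist");tcp=manip.sense()["tcp_pos"]
H,S,V=[a.astype(int) for a in cv2.split(cv2.cvtColor(im,cv2.COLOR_BGR2HSV))]
# flange rim: upper-left/top edge, scanning columns downwards from row 170, mat->flange
P=[]
for u in range(262,345,3):
    col=V[165:250,u].astype(float)
    e=np.where((V[165:250,u]>195)&(S[165:250,u]<45))[0]
    if len(e): P.append((u,165+e[0]-.5))
W=np.array([ray(cm,p,.010)[:2] for p in P]);c,r=fitc(W);print("flange",c,r,len(P))
b=(H<25)&(S>90);b=b&(V>60)
cs,h=cv2.findContours(b.astype(np.uint8),cv2.RETR_CCOMP,cv2.CHAIN_APPROX_NONE)
ho=[c for c in cs if cv2.contourArea(c)>3000];out=max(ho,key=cv2.contourArea)
print(cv2.boundingRect(out))
# outer top-face rim: lower half of outline only (upper half belongs to the bottom rim)
q=out[:,0];q=q[(q[:,1]>335)&(q[:,0]>245)&(q[:,0]<395)].astype(float)
W=np.array([ray(cm,p,tcp[2]+.0117)[:2] for p in q]);c,r=fitc(W);print("roll top",c,r,"minus tcp",c-tcp[:2])
q=out[:,0];q=q[(q[:,1]<285)].astype(float)
for dz in(-.0063,):
    W=np.array([ray(cm,p,tcp[2]+dz)[:2] for p in q]);c,r=fitc(W);print("roll bottom far rim",c,r,c-tcp[:2])
E
```

```text
flange [ 0.48848629 -0.05381513] 0.041532927897501556 28
(237, 246, 162, 156)
roll top [ 0.48786944 -0.05452776] 0.02969794543172686 minus tcp [-0.00183559 -0.00063041]
roll bottom far rim [ 0.48664188 -0.05458095] 0.03090890488693036 [-0.00306315 -0.0006836 ]
```

>>> drive_tool:
  increments:
    - [110,0,-0.07,0,0,0,0]
    - [110,0,-0.07,1.2,0,0,0]
    - [110,0,-0.07,2.4,0,0,0]
    - [110,0,-0.07,3.6,0,0,0]
    - [110,0,-0.07,4.8,0,0,0]
    - [110,0,-0.07,4.8,0,0,0]
    - [110,0,-0.07,4.8,0,0,0]

```text
t: 6.55
tcp_pos: [0.489, -0.0535, 0.0566]
tool_rot: [1.0, -0.0, -0.001, -0.0]
force: [1.2, 0.3, -0.7]
finger_gap: 0.701
```

Run:
```python
from off import *
plan(.4885,-.053,.0163)
cm=manip.camera_model("wrist");tcp=manip.sense()["tcp_pos"];im=manip.snapshot("wrist")[:,:,::-1].copy();cv2.imwrite("pics/w5.png",im)
cv2.imwrite("pics/w5c.png",cv2.resize(im[160:420,200:440],None,fx=2.5,fy=2.3))
```

```text
t 6.55 tcp [ 0.489  -0.0535  0.0566] cm [-0.04 -0.05  4.03] rv [-0.001  0.001 -0.   ] gap 0.701 F [ 1.2  0.3 -0.7]
```

View pics/w5c.png

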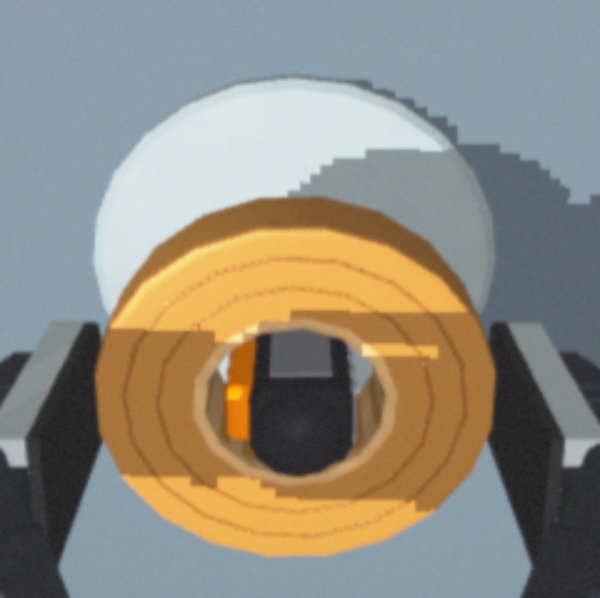

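The handle, with its orange button on the left, stands inside the bore. The bore is at crop u≈294 and the handle axis at about 295, so it's centred. Continuing down to the flange.

>>> drive_tool:
  increments:
    - [110,0,0,0.8,0,0,0]
    - [110,0,0,1.6,0,0,0]
    - [110,0,0,2.4,0,0,0]
    - [110,0,0,3.2,0,0,0]
    - [110,0,0,3.8,0,0,0]
    - [110,0,0,3.9,0,0,0]
    - [110,0,0,3.9,0,0,0]
    - [110,0,0,3.9,0,0,0]

```text
t: 7.4
tcp_pos: [0.4895, -0.0536, 0.0184]
tool_rot: [1.0, -0.0, 0.0, 0.0]
force: [-0.1, 0.4, 0.2]
finger_gap: 0.703
```

>>> drive_tool:
  increments:
    - [110,0,0,0.15,0,0,0]
    - [110,0,0,0.2,0,0,0]
    - [110,0,0,0.2,0,0,0]
    - [0,0,0,0.2,0,0,0]
    - [0,0,0,0.2,0,0,0]
    - [0,0,0,0.2,0,0,0]
    - [0,0,0,0.2,0,0,0]
    - [0,0,0,-3,0,0,0]
    - [0,0,0,-7,0,0,0]
    - [0,0,0,-11,0,0,0]
    - [0,0,0,-15,0,0,0]
    - [0,0,0,-15,0,0,0]
    - [0,0,0,-15,0,0,0]

```text
t: 8.7
tcp_pos: [0.4896, -0.0536, 0.1691]
tool_rot: [1.0, -0.0, 0.001, 0.0]
force: [-0.6, 0.3, -0.0]
finger_gap: 0.995
```

Run:
```python
from off import *
plan(.498,-.231,.12)
cm=manip.camera_model("wrist");im=manip.snapshot("wrist")[:,:,::-1].copy();cv2.imwrite("pics/w6.png",im)
b=manip.snapshot("side")[:,:,::-1].copy();cv2.imwrite("pics/s6.png",b);sm=manip.camera_model("side");print(proj(sm,(.488,-.054,.03)))
H,S,V=[a.astype(int) for a in cv2.split(cv2.cvtColor(im,cv2.COLOR_BGR2HSV))]
for c in blobs((H<22)&(S>90),800): print("brown",cv2.boundingRect(c),plane_circle(cm,c,.028))
cv2.imwrite("pics/c6.png",np.hstack([im[100:400,170:470],cv2.resize(b[225:300,219:319],(400,300))]))
```

```text
t 8.7 tcp [ 0.4896 -0.0536  0.1691] cm [ 0.83 17.73  4.93] rv [ 0.001 -0.002 -0.   ] gap 0.995 F [-0.6  0.3 -0. ]
[268.39784513 263.45798474]
brown (529, 192, 39, 37) (0.5011, -0.2244, 0.0144)
brown (277, 185, 81, 81) (0.4891, -0.0544, 0.0315)
```

View pics/c6.png

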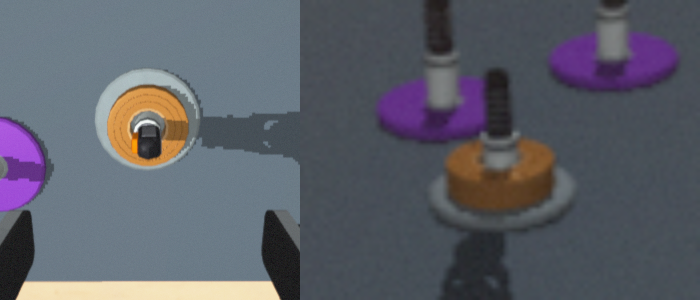

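The brown roll is home: it lies flat on the flange in both views, round the post. Now the blue roll.

>>> drive_tool:
  increments:
    - [0,0.8,6,0,0,0,0]
    - [0,0.8,12,0,0,0,0]
    - [0,0.8,17.7,2,0,0,0]
    - [0,0.8,17.7,5,0,0,0]
    - [0,0.8,17.7,5,0,0,0]
    - [0,0.8,17.7,5,0,0,0]
    - [0,0.8,17.7,5,0,0,0]

```text
t: 9.5
tcp_pos: [0.4968, -0.2293, 0.1179]
tool_rot: [1.0, 0.0, -0.001, -0.001]
force: [0.4, -0.7, -0.9]
finger_gap: 1.004
```

Run:
```python
from off import *
cm=manip.camera_model("wrist");im=manip.snapshot("wrist")[:,:,::-1].copy();cv2.imwrite("pics/w7.png",im)
H,S,V=[a.astype(int) for a in cv2.split(cv2.cvtColor(im,cv2.COLOR_BGR2HSV))]
for c in blobs((H>100)&(H<125)&(S>140),500):
    print("blue",cv2.boundingRect(c),plane_circle(cm,c,.014))
    q=c[:,0].astype(float);q=q[q[:,1]>q[:,1].mean()+5]
    W=np.array([ray(cm,p,.014)[:2] for p in q]);print(fitc(W))
plan(.498,-.231,.003)
```

```text
blue (283, 197, 79, 77) (0.4989, -0.2322, 0.0264)
(array([ 0.49825079, -0.23256581]), np.float64(0.02503969120688584))
t 9.55 tcp [ 0.4973 -0.2292  0.1186] cm [ 0.07  0.18 11.56] rv [-0.     0.     0.001] gap 0.998 F [ 0.9 -0.3  0.4]
```

>>> drive_tool:
  increments:
    - [0,0.1,0.15,4,0,0,0]
    - [0,0.1,0.15,8,0,0,0]
    - [0,0.1,0.15,11.5,0,0,0]
    - [0,0.1,0.15,11.5,0,0,0]
    - [0,0.1,0.15,11.5,0,0,0]
    - [0,0.1,0.15,11.5,0,0,0]
    - [130,0.1,0.15,11.5,0,0,0]
    - [130,0.1,0.15,11.5,0,0,0]
    - [130,0.1,0.15,11.5,0,0,0]
    - [130,0.1,0.15,11.5,0,0,0]
    - [130,0.1,0.15,11.5,0,0,0]
    - [130,0.1,0.15,11.5,0,0,0]
    - [130,0.1,0.15,11.5,0,0,0]
  force: 30

```text
t: 10.85
tcp_pos: [0.4991, -0.2326, 0.0053]
tool_rot: [1.0, -0.0, 0.001, 0.001]
force: [-0.5, 0.8, 9.0]
finger_gap: 0.589
```

>>> drive_tool:
  increments:
    - [130,0,0,-1,0,0,0]
    - [130,0,0,-4,0,0,0]
    - [130,0,0,-8,0,0,0]
    - [130,0,0,-12,0,0,0]
    - [130,-0.3,-5,-14,0,0,0]
    - [130,-0.6,-10,-14,0,0,0]
    - [130,-0.9,-14,-14,0,0,0]
    - [130,-0.9,-17.9,-14,0,0,0]
    - [130,-0.9,-17.9,-12,0,0,0]
    - [130,-0.9,-17.9,-10.3,0,0,0]
    - [130,-0.9,-17.9,-10.3,0,0,0]
    - [130,-0.9,-17.9,-10.3,0,0,0]
    - [130,-0.9,-17.9,-10.3,0,0,0]

```text
t: 12.15
tcp_pos: [0.4899, -0.0536, 0.1072]
tool_rot: [1.0, -0.0, 0.001, 0.0]
force: [0.7, 0.2, -0.3]
finger_gap: 0.587
```

Run:
```python
from off import *
plan(.488,-.054,.10)
cm=manip.camera_model("wrist");tcp=manip.sense()["tcp_pos"];im=manip.snapshot("wrist")[:,:,::-1].copy();cv2.imwrite("pics/w8.png",im)
cv2.imwrite("pics/w8c.png",cv2.resize(im[160:420,200:440],None,fx=2.5,fy=2.3))
H,S,V=[a.astype(int) for a in cv2.split(cv2.cvtColor(im,cv2.COLOR_BGR2HSV))]
for c in blobs((H>100)&(H<125)&(S>140),1500):
    print("blue",cv2.boundingRect(c))
    q=c[:,0].astype(float);m=q[:,1].mean()
    for nm,sel,dz in(("top near",q[:,1]>m+15,.0087),("bottom far",q[:,1]<m-40,-.0033)):
        W=np.array([ray(cm,p,tcp[2]+dz)[:2] for p in q[sel]]);ce,r=fitc(W);print(nm,ce,r)
P=[]
for u in range(258,345,3):
    e=np.where((V[150:240,u]>195)&(S[150:240,u]<45))[0]
    if len(e): P.append((u,150+e[0]-.5))
if len(P)>5: W=np.array([ray(cm,p,.010)[:2] for p in P]);print("flange",fitc(W),len(P))
```

```text
t 12.15 tcp [ 0.4899 -0.0536  0.1072] cm [-0.19  0.04  0.72] rv [ 0.001 -0.002 -0.001] gap 0.587 F [ 0.7  0.2 -0.3]
blue (253, 259, 131, 126)
top near [ 0.48910963 -0.05422818] 0.024923610179246318
bottom far [ 0.48794072 -0.05426907] 0.025286575790076718
flange (array([ 0.48911016, -0.05335741]), np.float64(0.04068499760544425)) 29
```

View pics/w8c.png

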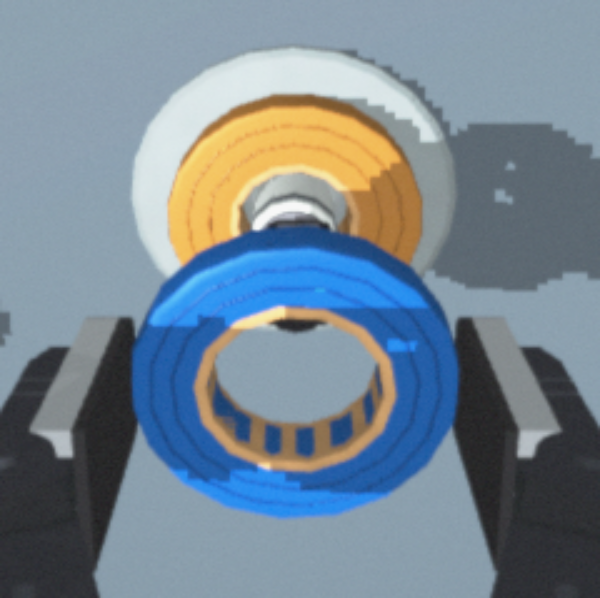

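The blue roll is level above the handle. The fits put it about +0.9 mm in x and −0.7 mm in y off the carrier, so I'll correct that and lower.

>>> drive_tool:
  increments:
    - [130,-0.08,-0.06,0,0,0,0]
    - [130,-0.08,-0.06,1.2,0,0,0]
    - [130,-0.08,-0.06,2.4,0,0,0]
    - [130,-0.08,-0.06,3.6,0,0,0]
    - [130,-0.08,-0.06,4.6,0,0,0]
    - [130,-0.08,-0.06,4.6,0,0,0]

```text
t: 12.8
tcp_pos: [0.4873, -0.0521, 0.0584]
tool_rot: [1.0, -0.0, -0.002, -0.001]
force: [0.1, -0.4, -0.4]
finger_gap: 0.584
```

>>> drive_tool:
  increments:
    - [130,0,0,0.7,0,0,0]
    - [130,0,0,1.4,0,0,0]
    - [130,0,0,2.1,0,0,0]
    - [130,0,0,2.7,0,0,0]
    - [130,0,0,2.8,0,0,0]
    - [130,0,0,2.8,0,0,0]

```text
t: 13.4
tcp_pos: [0.4884, -0.0524, 0.0321]
tool_rot: [1.0, -0.0, -0.0, -0.0]
force: [-0.1, -0.2, -1.3]
finger_gap: 0.586
```

>>> drive_tool:
  increments:
    - [130,0,0,0.1,0,0,0]
    - [130,0,0,0.1,0,0,0]
    - [0,0,0,0.1,0,0,0]
    - [0,0,0,0.1,0,0,0]
    - [0,0,0,0.1,0,0,0]
    - [0,0,0,0.1,0,0,0]
    - [0,0,0,-3,0,0,0]
    - [0,0,0,-7,0,0,0]
    - [0,0,0,-11,0,0,0]
    - [0,0,0,-13,0,0,0]
    - [0,0,0,-13,0,0,0]
    - [0,0,0,-13,0,0,0]

```text
t: 14.6
tcp_pos: [0.4884, -0.0524, 0.1624]
tool_rot: [1.0, -0.0, 0.0, 0.0]
force: [-0.1, -0.2, -0.7]
finger_gap: 0.998
```

Run:
```python
from off import *
plan(.488,-.054,.055)
cm=manip.camera_model("wrist");im=manip.snapshot("wrist")[:,:,::-1].copy();cv2.imwrite("pics/w9.png",im)
b=manip.snapshot("side")[:,:,::-1].copy();cv2.imwrite("pics/s9.png",b)
cv2.imwrite("pics/c9.png",np.hstack([cv2.resize(im[120:270,250:400],(400,400)),cv2.resize(b[230:290,239:299],(400,400))]))
H,S,V=[a.astype(int) for a in cv2.split(cv2.cvtColor(im,cv2.COLOR_BGR2HSV))]
for c in blobs((H>100)&(H<125)&(S>140),500): print("blue",cv2.boundingRect(c),plane_circle(cm,c,.040))
```

```text
t 14.6 tcp [ 0.4884 -0.0524  0.1624] cm [-0.04  0.16 10.74] rv [ 0. -0. -0.] gap 0.998 F [-0.1 -0.2 -0.7]
blue (282, 196, 72, 71) (0.4885, -0.0535, 0.0258)
```

View pics/c9.png

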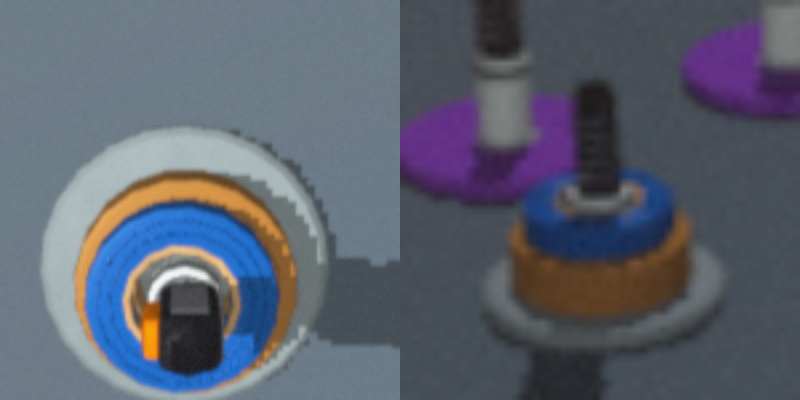

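Both rolls are home: the blue lies flat on the brown and the post rim shows above it. Next I'll grip the handle along y at button height.

>>> drive_tool:
  increments:
    - [0,-0.04,0.1,4,0,0,0]
    - [0,-0.04,0.1,8,0,0,0]
    - [0,-0.04,0.1,11,0,0,0]
    - [0,-0.04,0.1,11.5,0,0,0]
    - [0,-0.04,0.1,11.5,0,0,0]
    - [0,-0.04,0.1,11.5,0,0,0]
    - [140,-0.04,0.1,11.5,0,0,0]
    - [170,-0.04,0.1,11.5,0,0,0]
    - [190,-0.04,0.1,11.5,0,0,0]
    - [200,-0.04,0.1,11.5,0,0,0]
    - [210,-0.04,0.1,11.5,0,0,0]
    - [255,-0.04,0.1,11.5,0,0,0]
    - [255,-0.04,0.1,11.5,0,0,0]
    - [255,-0.04,0.1,11.5,0,0,0]
    - [255,-0.04,0.1,11.5,0,0,0]
    - [255,-0.04,0.1,11.5,0,0,0]
  force: 50

```text
t: 16.3
tcp_pos: [0.4885, -0.0541, 0.0479]
tool_rot: [1.0, 0.0, 0.0, 0.001]
force: [-1.7, -2.7, 6.1]
finger_gap: 0.165
```

Run:
```python
from h import *
plan(.488,-.0534,.107)
im=manip.snapshot("wrist")[:,:,::-1].copy();cv2.imwrite("pics/w10.png",im)
```

```text
t 16.3 tcp [ 0.4885 -0.0541  0.0479] cm [-0.04 -0.06 -5.91] rv [ 0.001 -0.001  0.   ] gap 0.165 F [-1.7 -2.7  6.1]
```

Opening 0.165 (about 14 mm) means the button is pressed flush. I'll draw slowly upward.

>>> drive_tool:
  increments:
    - [255,0,0,-0.4,0,0,0]
    - [255,0,0,-0.8,0,0,0]
    - [255,0,0,-1.2,0,0,0]
    - [255,0,0,-1.6,0,0,0]
    - [255,0,0,-2.0,0,0,0]
    - [255,0,0,-2.0,0,0,0]

```text
t: 16.95
tcp_pos: [0.4883, -0.0536, 0.0679]
tool_rot: [1.0, 0.0, 0.0, 0.0]
force: [0.5, -2.8, -0.4]
finger_gap: 0.172
```

>>> drive_tool:
  increments:
    - [255,0,0,-0.5,0,0,0]
    - [255,0,0,-1.0,0,0,0]
    - [255,0,0,-1.5,0,0,0]
    - [255,0,0,-2.0,0,0,0]
    - [255,0,0,-2.5,0,0,0]
    - [255,0,0,-3.0,0,0,0]
    - [255,0,0,-3.3,0,0,0]
    - [255,0,0,-3.3,0,0,0]
    - [255,0,0,-3.3,0,0,0]

```text
t: 17.85
tcp_pos: [0.4882, -0.0534, 0.1005]
tool_rot: [1.0, -0.0, 0.0, -0.0]
force: [0.1, -1.9, 0.5]
finger_gap: 0.168
```

Run:
```python
from h import *
plan(.488,-.0534,.108)
b=manip.snapshot("side")[:,:,::-1].copy();cv2.imwrite("pics/s11.png",b);sm=manip.camera_model("side")
im=cv2.imread("pics/s9.png")
H,S,V=[a.astype(int) for a in cv2.split(cv2.cvtColor(b,cv2.COLOR_BGR2HSV))]
H0,S0,V0=[a.astype(int) for a in cv2.split(cv2.cvtColor(im,cv2.COLOR_BGR2HSV))]
for h,s in((H,S),(H0,S0)):
    m=(h<22)&(s>90);m[:225]=0;m[300:]=0;m[:,:240]=0;m[:,300:]=0
    n=(h>100)&(h<125)&(s>140);n[:225]=0;n[300:]=0;n[:,:240]=0;n[:,300:]=0
    print([cv2.boundingRect(c) for c in blobs(m,15)],[cv2.boundingRect(c) for c in blobs(n,15)])
```

```text
t 17.85 tcp [ 0.4882 -0.0534  0.1005] cm [-0.02 -0.   -0.75] rv [-0. -0. -0.] gap 0.168 F [ 0.1 -1.9  0.5]
[(255, 262, 27, 15)] [(258, 256, 22, 12)]
[(256, 262, 26, 15)] [(258, 256, 22, 13)]
```

The carrier stayed put while the handle rose 53 mm. Continue to the second stop.

>>> drive_tool:
  increments:
    - [255,0,0,-0.3,0,0,0]
    - [255,0,0,-0.6,0,0,0]
    - [255,0,0,-0.8,0,0,0]
    - [255,0,0,-1.0,0,0,0]
    - [255,0,0,-1.2,0,0,0]
    - [255,0,0,-1.4,0,0,0]
    - [255,0,0,-1.4,0,0,0]
    - [255,0,0,-1.4,0,0,0]

```text
t: 18.7
tcp_pos: [0.488, -0.0534, 0.1142]
tool_rot: [1.0, -0.0, -0.0, -0.0]
force: [-0.4, 0.6, -4.8]
finger_gap: 0.163
```

Run:
```python
from h import *
plan(.488,-.0534,.189)
b=manip.snapshot("side")[:,:,::-1].copy()
H,S,V=[a.astype(int) for a in cv2.split(cv2.cvtColor(b,cv2.COLOR_BGR2HSV))]
m=(H<22)&(S>90);m[:225]=0;m[300:]=0;m[:,:240]=0;m[:,300:]=0
print([cv2.boundingRect(c) for c in blobs(m,15)])
```

```text
t 18.7 tcp [ 0.488  -0.0534  0.1142] cm [ 0.    0.   -7.48] rv [-0.  0. -0.] gap 0.163 F [-0.4  0.6 -4.8]
[(255, 260, 27, 15)]
```

The pull force now shows the carrier's weight and the carrier has just left the mat. Lifting smoothly.

>>> drive_tool:
  increments:
    - [255,0,0,-0.3,0,0,0]
    - [255,0,0,-0.9,0,0,0]
    - [255,0,0,-1.7,0,0,0]
    - [255,0,0,-2.6,0,0,0]
    - [255,0,0,-3.5,0,0,0]
    - [255,0,0,-4.4,0,0,0]
    - [255,0,0,-5.3,0,0,0]
    - [255,0,0,-6.1,0,0,0]
    - [255,0,0,-6.8,0,0,0]
    - [255,0,0,-7.2,0,0,0]
    - [255,0,0,-7.4,0,0,0]
    - [255,0,0,-7.4,0,0,0]
    - [255,0,0,-7.4,0,0,0]
    - [255,0,0,-7.4,0,0,0]
    - [255,0,0,-7.4,0,0,0]
    - [255,0,0,-7.4,0,0,0]
    - [255,0,0,-7.4,0,0,0]
    - [255,0,0,-7.4,0,0,0]

```text
t: 20.55
tcp_pos: [0.4881, -0.0535, 0.1883]
tool_rot: [1.0, -0.0, -0.0, -0.0]
force: [0.1, -0.4, -5.5]
finger_gap: 0.166
```

Run:
```python
from h import *
plan(.488,-.0534,.189)
b=manip.snapshot("side")[:,:,::-1].copy();cv2.imwrite("pics/s13.png",b);sm=manip.camera_model("side")
for z in(.080,.082,.09,.25): print(z,proj(sm,(.488,-.0534-.04*(z<.1),z)))
cv2.imwrite("pics/c13.png",cv2.resize(b[120:320,170:400],None,fx=3,fy=3))
```

```text
t 20.55 tcp [ 0.4881 -0.0535  0.1883] cm [-0.01 -0.01 -0.07] rv [-0.  0. -0.] gap 0.166 F [ 0.1 -0.4 -5.5]
0.08 [267.04696406 250.14086321]
0.082 [267.00313562 249.29581562]
0.09 [266.82729812 245.9055272 ]
0.25 [263.56928775 169.30621263]
```

View pics/c13.png

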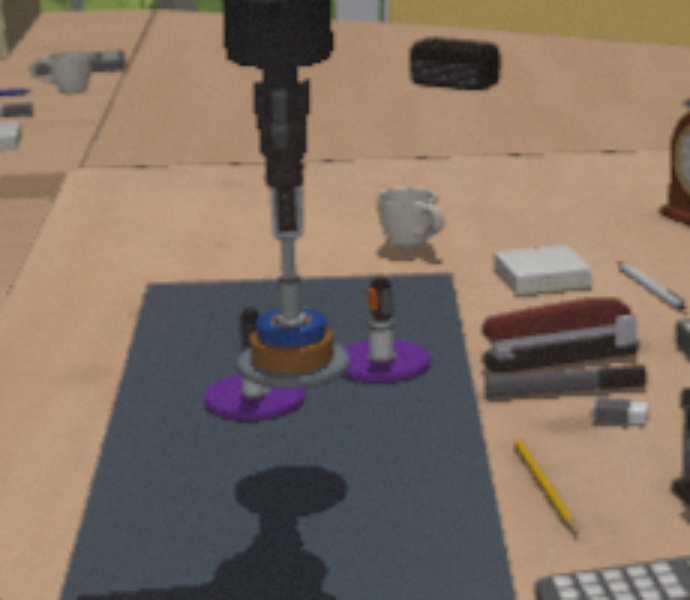

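The picture shows the carrier hanging upright with both rolls on, both telescope sections out, and the underside about 8 cm up. The stapler, marker and eraser haven't moved. Handing in.

```bash
python3 -c "
from station import manip
print(manip.sign_off())"
```

```text
the job is handed in; nothing more can be done
None
```

The carrier is loaded and handed in. The brown roll, then the blue, are threaded home on the grey carrier. I squeezed the button flush, drew the handle out to its second stop, and lifted the carrier about 8 cm. The arm was still holding it when I handed in, at about 20.6 s of the 67 s allowed.

**Last checks**
- **Grip:** the opening held at 0.166, which matches the handle with the button pressed in.
- **Force:** the wrist carried a steady −5.5 N, about the carrier's expected weight.
- **Stop:** the handle rose about 60 mm before the carrier left the mat.
- **Height:** the underside works out at 8.1–8.2 cm from the arm's travel; the side picture reads slightly higher, roughly 8.5 cm.
- **View:** the final side view shows the carrier upright, both telescope sections out and both rolls seated. The stapler, marker and eraser look undisturbed by eye.

**Disagreements**
- The top and wrist cameras differed by up to about 3 mm along x, so I aligned each roll to the carrier within a single wrist picture.
- An upward force of 6–9 N showed each time the gripper closed on something. I put it down to the pads swinging forward as they close; it was gone in the readings taken after each lift or pull.

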